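Set the large rotary table to 60 degrees

TASK

The next holes are to be drilled at an angle: set the larger of the two rotary tables to 60 degrees, turning it by its grip bar until the 60 line of its disc stands against the index line on its base (lines every 15 degrees, the long ones 0, 30, 60 and 90; a dot marks the zero), then let go. Leave the smaller table at the angle where it stands.

Things in the scene. Friction and masses are not known exactly. Their poses are not given: they have to be found in the camera images.
- large_disc (a joint): Turning disc of the larger rotary table: bare aluminium, 150 mm across, top 34 mm above the bench, on a fixed grey base 184 mm across, 26 mm high. Value: its scale reading at the index line, rad (60 degrees = 1.047). Grows as the disc turns anticlockwise seen from above, about the vertical; stops at -0.4 and 1.9; stiff (0.12 N m friction), stays where it is left.
- large_grip (a point): On the larger table's turning axis, mid grip bar, 66 mm above the bench: grip here. The steel bar stands across the disc's middle: 50 mm long, 16 mm thick, its top 80 mm above the bench; the hub below (38 mm across) ends 38 mm above the bench. Axes turn with the disc: x along the bar (zero line towards -x), y across its thickness, z up.
- large_index (a point): Inner end of the larger table's index: a black line on a small grey block on the fixed base's rim, on the side roughly towards the robot, 77 mm from the axis. The disc's scale: black lines on its rim every 15 degrees from 0 to 90, running clockwise from zero seen from above; 0, 30, 60, 90 are 16 mm long, the others 9 mm; a 6 mm dot at zero's inner end.
- small_zero (a point): Rim end of the zero line on the disc of the smaller rotary table, to be left as it is: same make, scale, index and grip bar, disc 100 mm and base 132 mm across. This point is 48 mm from its turning axis, 34 mm above the bench; axes turn with the disc (x from here to the axis and along its bar, z up).

How it is judged:
By the outcome, as a careful person would: the job done as asked, in the order asked, and still so for the second after the job is handed in, with the robot touching nothing.
It also fails if it takes over 32 s, if anything falls off the work surface, if the arm or the gripper's body presses on something with over 40 N, if the wrist force passes 120 N, or if a joint passes its speed limit or range.

ROBOT

A 6-joint arm with a two-finger parallel gripper is mounted at the origin on a cart in front of the work surface, level with it; the furniture and walls round the work are solid. World frame = base frame: x ahead of the robot, y to its left, z up, the work surface at z = 0. Lengths are in m, angles in rad, forces in N, time in s.
With the tool pointing down it reaches from about 0.3 to 0.75 m from the base axis. Payload 8.5 kg.
Tool frame: the origin (TCP) lies midway between the tips of the shut fingers; the grasp point (between the pads) lies 19 mm behind it; z points along the fingers, y is the line along which they close (so a half turn about z gives the same grasp; the last joint's range is limited). The gripper opens to 85 mm and grips with 20 to 120 N. Pads are 22 mm wide; open, the fingers measure 114 mm over their backs; the gripper's body (76 mm by 85 mm) begins 54 mm behind the grasp point. The pads swing forward as they close: fully open they stand 13 mm farther back than shut.
Start: joints at [-1.554, 0.381, 1.297, -0, 1.464, -0.215], TCP at [0.126, -0.535, 0.231] pointing down, gripper open.
Joint ranges: [-3.11, 3.11], [-0.89, 2.33], [0.22, 2.48], [-1.42, 4.56], [0.17, 2.85], [-2.88, 2.88]. Speed limits (rad/s): [2.39, 2.39, 3.14, 3.14, 3.14, 3.14].

INTERFACE

Orientations are given as a unit quaternion [w, x, y, z].
In Python, from plant import r, open_jaws, clamp, cams, job_done, boxes_of, masks_of, pinpoint gives the robot as it stands. Calls block until the motion is done:
- r.reach(position, orientation): joint-space move of the TCP to a pose.
- r.move_l(position, rate=0.15, orientation=None): straight line of the TCP; orientation=None keeps the orientation; rate is the mean speed in m/s.
- r.goto_joints(angles): joint-space move.
- open_jaws() and clamp(): open the fingers fully, or close them until they stop; the grip force is fixed at half the most.
- r.pause(seconds).
- r.ik(position, orientation): joint angles nearest the present ones, or None.
- cams.grab_frame(name): name is "scene" or "top" or "wrist"; returns (picture, depth): 384x512x3 uint8, red, green, blue; 384x512 float32, m along the optical axis (not along the pixel's ray), 0 where there is no reading.
- cams.get_calibration(name): a dict with "vertical_fov" (degrees; the focal length in pixels is half the picture's height over the tangent of half this angle, whatever the lens; pixels are square), "cx", "cy" (the principal point, pixels), "R" (3x3) and "t" (3): a world point X has camera coordinates R X + t; the wrist camera has in their place "T_tool_cam" (4x4, takes a point from camera to tool coordinates, whose origin is the TCP and whose axes are the flange's). Camera axes: x right, y down, z forward; pixel columns grow to the right and rows downward; lengths in m; the calibration is good to about 2 mm. A picture is of the moment at which its call begins: read the wrist's pose just before it. get_calibration takes no time and is no camera call.
A pose or a line that the arm cannot do raises r.MotionError and nothing moves.
- job_done(): hands the job in; it is judged then, once.
Trained networks look in the newest picture that a camera, given by its name, has taken for a name from the list of things; names that differ only in an ending like _2 or _b are one class to them, and where a whole thing is asked for, a point or a joint stands for the part that bears it (a point fixed in the world has none). Each returns a list of dicts, best first, with "score" (0 to 1); they miss things now and then, are a little off and sometimes report something else, mostly with a low value. They report only what shows in the picture. A call takes as long as a camera call.
- boxes_of(thing, camera): "xyz" ([x, y, z] in m, in the coordinates of the camera as it stood for that picture, good to about 4 mm: the middle of the surface that is visible of it).
- masks_of(thing, camera): "pixels" (384x512 bool, what is visible of it).
- pinpoint(thing, camera): "xyz" ([x, y, z] in m, in the coordinates of the camera as it stood for that picture, good to about 4 mm: a listed point, or the origin of a listed thing).
Readings, each from a call of its own:
- r.get_clock(): time.
- r.get_joint_pos(): joint angles.
- r.get_joint_vel(): joint speeds.
- r.get_tau(): joint torques, N m.
- r.get_ee_pos(): TCP position.
- r.get_eef_rot(): TCP orientation.
- r.get_ft_force(): force on the tool from outside, world axes, zero at the start.
- r.get_moment(): the same for the moment, N m.
- r.get_opening(): finger opening in m.
- r.get_finger_force(): force on a finger pad.
Only numpy, scipy, OpenCV 4.12 (cv2) and the standard library are available. Lean on these libraries where they do the work, as an engineer would, in place of code of your own. Each camera call takes 0.05 s, during which the arm holds its last target. There are 200 camera calls.

## Working session

There is one attempt and no reset: what is moved stays moved. The work goes in short steps, each a Python script; the robot and the scene stay as the last script left them, time stands still between calls to the robot, and variables do not carry over. Pictures are saved under pics/ and viewed, at most 10 in all, crops included, and the job is handed in when it is done.

```bash
mkdir -p pics; ls
cat > h.py <<'E'
import numpy as np, cv2
from plant import r, open_jaws, clamp, cams, job_done, boxes_of, masks_of, pinpoint
from scipy.spatial.transform import Rotation as Ro
def rot(q): return Ro.from_quat([q[1],q[2],q[3],q[0]])
def quat(R): x=R.as_quat(); return [x[3],x[0],x[1],x[2]]
def cam2w(name):
    c=cams.get_calibration(name)
    if 'R' in c:
        R=np.array(c['R']);t=np.array(c['t']); return R.T,-R.T@t
    T=np.array(c['T_tool_cam']); Rt=rot(r.get_eef_rot()).as_matrix(); p=np.array(r.get_ee_pos())
    return Rt@T[:3,:3],Rt@T[:3,3]+p
def w(name,xyz):
    R,t=cam2w(name); return R@np.array(xyz)+t
def K(name):
    c=cams.get_calibration(name); f=192/np.tan(np.radians(c['vertical_fov'])/2); return f,c['cx'],c['cy']
E
python3 - <<'E'
from h import *
print(r.get_clock(), r.get_eef_rot())
ims=[]
for n in ['scene','top','wrist']:
    im,d=cams.grab_frame(n); ims.append(im)
    for th in ['large_grip','large_index','small_zero']:
        print(n,th,[(np.round(w(n,o['xyz']),3).tolist(),round(o['score'],2)) for o in pinpoint(th,n)[:3]])
    print(n,'disc',[(np.round(w(n,o['xyz']),3).tolist(),round(o['score'],2)) for o in boxes_of('large_disc',n)[:3]])
cv2.imwrite('pics/a.png',ims[0][...,::-1]);cv2.imwrite('pics/b.png',ims[1][...,::-1])
print(r.get_clock())
E
```

```text
pics
plant.py
0.0 [-7.54926637e-04  9.93291366e-01  1.15636006e-01  7.83256443e-05]
scene large_grip [([0.464, 0.292, 0.065], 0.74)]
scene large_index [([0.387, 0.305, 0.038], 0.82)]
scene small_zero [([0.416, -0.173, 0.031], 0.67)]
scene disc []
top large_grip [([0.465, 0.29, 0.063], 0.73)]
top large_index [([0.387, 0.306, 0.037], 0.63)]
top small_zero [([0.417, -0.172, 0.035], 0.63)]
top disc [([0.463, 0.285, 0.037], 0.58)]
wrist large_grip []
wrist large_index []
wrist small_zero []
wrist disc []
0.75
```

View pics/a.png

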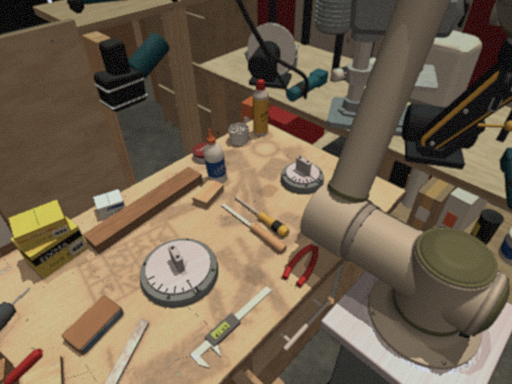

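View pics/b.png

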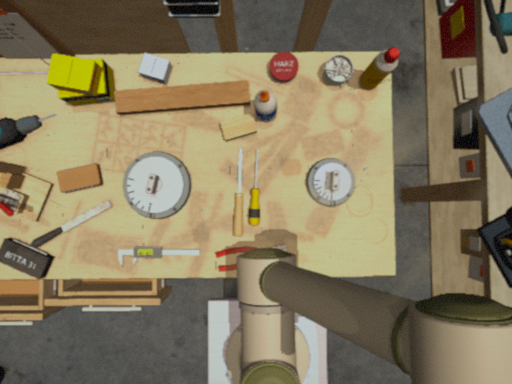

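Scene and top views agree: the large table is at top-view pixel (157,184) with its bar roughly along world x, and the small one is at (330,182). Next is a wrist look from above.

Run:
```python
from h import *
T=np.array(cams.get_calibration('wrist')['T_tool_cam']);print(np.round(T,3),K('wrist'))
q=[0,1,0,0]; R=rot(q).as_matrix()
# put camera ray on disc centre
h=0.20
off=R@T[:3,3]; ax=R@T[:3,2]; C=np.array([.464,.291,.034])
s=(h+off[2]-C[2])/-ax[2]
p=C-ax*s-off; print(p)
r.reach(p.tolist(),q); print(r.get_clock(),r.get_joint_pos())
im,d=cams.grab_frame('wrist'); np.save('d1.npy',d)
Rm,t=cam2w('wrist'); np.savez('c1.npz',R=Rm,t=t,im=im)
for th in ['large_grip','large_index','small_zero']:
    print(th,[(np.round(w('wrist',o['xyz']),4).tolist(),round(o['score'],2)) for o in pinpoint(th,'wrist')[:3]])
cv2.imwrite('pics/c.png',im[...,::-1])
```

```text
[[-0.    -0.961 -0.275  0.07 ]
 [ 1.    -0.     0.     0.001]
 [-0.    -0.275  0.961 -0.142]
 [ 0.     0.     0.     1.   ]] (np.float64(274.7871160583229), 257.60624868568027, 192.08904744270367)
[0.48180171 0.29156111 0.2       ]
3.9 [ 3.32952668e-01  4.27581232e-01  1.31475359e+00 -1.10014259e-04
  1.39925697e+00  1.90464761e+00]
large_grip []
large_index [([0.389, 0.3033, 0.0386], 0.74)]
small_zero []
```

View pics/c.png

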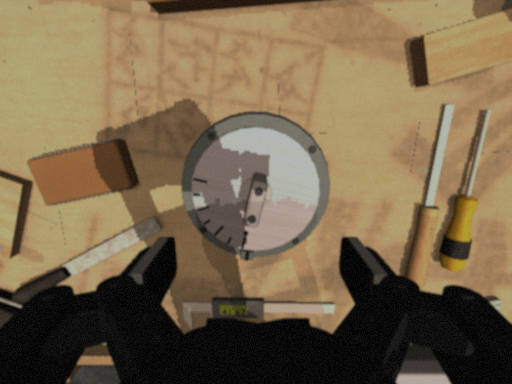

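The disc is centred near (256,186), the index near (247,250), and the scale runs left and up from about (245,240). The bar runs (262,180)–(252,222). I'll rectify it to the disc plane.

```bash
cat >> h.py <<'E'
def rectify(im,R,t,z,c,half=.105,n=600):
    # picture columns = -y (left is +y), rows = -x (up is +x)
    f,cx,cy=K('wrist'); g=(np.arange(n)+.5)/n*2*half-half
    Y,X=np.meshgrid(c[1]-g,c[0]-g); P=np.stack([X,Y,np.full_like(X,z)],-1)-t
    Q=P@R; return cv2.remap(im,(f*Q[...,0]/Q[...,2]+cx).astype('f4'),(f*Q[...,1]/Q[...,2]+cy).astype('f4'),cv2.INTER_CUBIC)
E
python3 - <<'E'
from h import *
z=np.load('c1.npz'); d=np.load('d1.npy'); R,t,im=z['R'],z['t'],z['im']
f,cx,cy=K('wrist'); v,u=np.mgrid[:384,:512]
P=np.stack([(u-cx)/f*d,(v-cy)/f*d,d],-1)@R.T+t
near=np.hypot(P[...,0]-.464,P[...,1]-.291)<.12
for lo,hi,n in [(.022,.030,'base'),(.0315,.037,'disc'),(.07,.09,'bar')]:
    m=near&(P[...,2]>lo)&(P[...,2]<hi)&(d>0); Q=P[m]
    (c,s,a)=cv2.minAreaRect(Q[:,:2].astype('f4')*1000); print(n,m.sum(),np.median(Q[:,2]),c,s,a, cv2.minEnclosingCircle(Q[:,:2].astype('f4')*1000))
cv2.imwrite('pics/d.png',rectify(im,R,t,.034,(.464,.291))[...,::-1])
E
```

```text
base 4322 0.02596730839697292 (464.1010437011719, 293.89447021484375) (177.21780395507812, 177.7809295654297) 49.52120590209961 ((463.8315124511719, 293.67822265625), 89.64950561523438)
disc 11265 0.0339983896669217 (463.4786376953125, 293.9432067871094) (148.45457458496094, 148.81137084960938) 45.22837448120117 ((456.64300537109375, 294.7144775390625), 81.84001159667969)
bar 756 0.07979002880186417 (464.13787841796875, 293.588134765625) (15.941596984863281, 49.57366943359375) 76.83186340332031 ((464.34295654296875, 294.1324462890625), 24.968774795532227)
```

View pics/d.png

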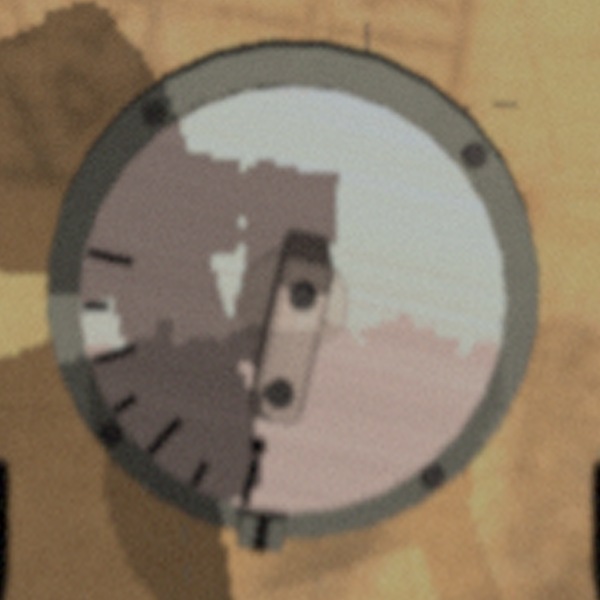

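Rectified view: disc centre about (292,300), zero line (257,445)–(247,497), index line near (259,533), about 5° past zero. The reading is therefore about −5°, so the disc needs roughly +65° anticlockwise. I'll grip, turn, release, then measure.

```bash
cat >> h.py <<'E'
def qy(psi): return quat(Ro.from_euler('z',psi,degrees=True)*rot([0,1,0,0]))
C=np.array([.464,.2938])
def idx_angle(im,R,t,d):
    f,cx,cy=K('wrist'); v,u=np.mgrid[:384,:512]
    P=np.stack([(u-cx)/f*d,(v-cy)/f*d,d],-1)@R.T+t
    a=np.degrees(np.arctan2(P[...,1]-C[1],P[...,0]-C[0]))%360; rr=np.hypot(P[...,0]-C[0],P[...,1]-C[1])
    m=(abs(a-171.8)<9)&(rr>.079)&(rr<.09); g=im.mean(-1)
    zb=np.median(P[...,2][m&(abs(a-171.8)<4)])
    out=[]
    for z,r0,r1,lo,hi in [(zb,.079,.0885,167,177)]:
        out.append((z,prof(im,R,t,z,r0,r1,lo,hi)))
    return out
def prof(im,R,t,z,r0,r1,lo,hi):
    f,cx,cy=K('wrist'); a=np.arange(lo,hi,.1); rr=np.linspace(r0,r1,12)
    A,RR=np.meshgrid(np.radians(a),rr); P=np.stack([C[0]+RR*np.cos(A),C[1]+RR*np.sin(A),np.full_like(A,z)],-1)-t
    Q=P@R; s=cv2.remap(im.mean(-1).astype('f4'),(f*Q[...,0]/Q[...,2]+cx).astype('f4'),(f*Q[...,1]/Q[...,2]+cy).astype('f4'),cv2.INTER_LINEAR).mean(0)
    wt=np.clip((s.min()+ (np.median(s)-s.min())*.6)-s,0,None); k=s.argmin(); wt[abs(a-a[k])>2.5]=0
    return round(float((a*wt).sum()/wt.sum()),2), round(float(s.min()),0),round(float(np.median(s)),0)
E
python3 - <<'E'
from h import *
z=np.load('c1.npz'); d=np.load('d1.npy'); R,t,im=z['R'],z['t'],z['im']
print('idx',idx_angle(im,R,t,d))
for c in [166.9-15*k for k in range(7)]: print(round(c),prof(im,R,t,.034,.0655,.072,c-4,c+4))
q=qy(-13.1)
r.reach([C[0],C[1],.15],q); r.move_l([C[0],C[1],.048],rate=.1); print(r.get_clock(),r.get_ft_force())
clamp(); print(r.get_clock(),r.get_opening(),r.get_ft_force(),r.get_moment(),r.get_ee_pos(),r.get_joint_pos()[5])
E
```

```text
idx [(np.float64(0.03443073804802699), (172.52, 37.0, 89.0))]
167 (166.59, 49.0, 86.0)
152 (152.0, 38.0, 70.0)
137 (136.99, 33.0, 68.0)
122 (122.0, 37.0, 71.0)
107 (107.65, 50.0, 80.0)
92 (91.48, 72.0, 110.0)
77 (76.81, 48.0, 92.0)
5.6083 [ 0.18799884 -0.921585   -0.10125371]
6.25 0.01536945005510306 [-1.18490998 -1.25605343  2.65911057] [-0.13936963  0.17115861 -0.08414139] [0.46401347 0.29374296 0.04820419] 2.148329050842074
```

Run:
```python
from h import *
j=np.array(r.get_joint_pos())
for k in range(1,5):
    g=j.copy(); g[5]-=np.radians(65.4*k/4); r.goto_joints(g.tolist())
    print(r.get_clock(),np.round(r.get_ft_force(),1),np.round(r.get_moment(),2),r.get_opening())
open_jaws(); r.move_l([C[0],C[1],.15],rate=.15)
T=np.array(cams.get_calibration('wrist')['T_tool_cam']);
# closer view
q=qy(52); Rq=rot(q).as_matrix(); off=Rq@T[:3,3]; ax=Rq@T[:3,2]
h=.17; s=(h+off[2]-.034)/-ax[2]; p=np.array([C[0],C[1],.034])-ax*s-off
r.move_l(p.tolist(),rate=.15,orientation=q)
R,t=cam2w('wrist'); im,d=cams.grab_frame('wrist'); np.savez('c2.npz',R=R,t=t,im=im,d=d); print(r.get_clock())
f,cx,cy=K('wrist'); v,u=np.mgrid[:384,:512]
P=np.stack([(u-cx)/f*d,(v-cy)/f*d,d],-1)@R.T+t
near=np.hypot(P[...,0]-.464,P[...,1]-.2938)<.12
for lo,hi,n in [(.022,.030,'base'),(.0315,.037,'disc'),(.07,.09,'bar')]:
    m=near&(P[...,2]>lo)&(P[...,2]<hi)&(d>0); print(n,cv2.minAreaRect(P[m][:,:2].astype('f4')*1000))
print('idx',idx_angle(im,R,t,d))
for c in [172+60-15*k for k in range(7)]: print(c,prof(im,R,t,.034,.0655,.072,c-5,c+5))
cv2.imwrite('pics/e.png',rectify(im,R,t,.034,C)[...,::-1])
```

```text
6.625 [-0.8  1.6  1.6] [0.35 0.09 0.12] 0.015388152069085748
7.0 [-0.8  4.6  0.5] [0.66 0.16 0.1 ] 0.014712930225797975
7.375 [-1.3  5.8 -0.4] [0.88 0.2  0.08] 0.0152129257856098
7.75 [-2.3  6.5  1. ] [1.   0.3  0.12] 0.01515975492754548
9.6083
base ((464.22076416015625, 293.7987365722656), (177.45944213867188, 177.42031860351562), 87.65823364257812)
disc ((463.85247802734375, 293.1722717285156), (149.02294921875, 148.87069702148438), 44.51658248901367)
bar ((463.932373046875, 293.9908142089844), (49.29228973388672, 15.438386917114258), 52.3841552734375)
idx [(np.float64(0.03421945128730666), (172.54, 34.0, 85.0))]
232 (232.37, 67.0, 167.0)
217 (217.3, 77.0, 157.0)
202 (202.36, 69.0, 156.0)
187 (187.39, 71.0, 155.0)
172 (172.32, 67.0, 108.0)
157 (157.32, 33.0, 78.0)
142 (142.34, 35.0, 79.0)
```

View pics/e.png

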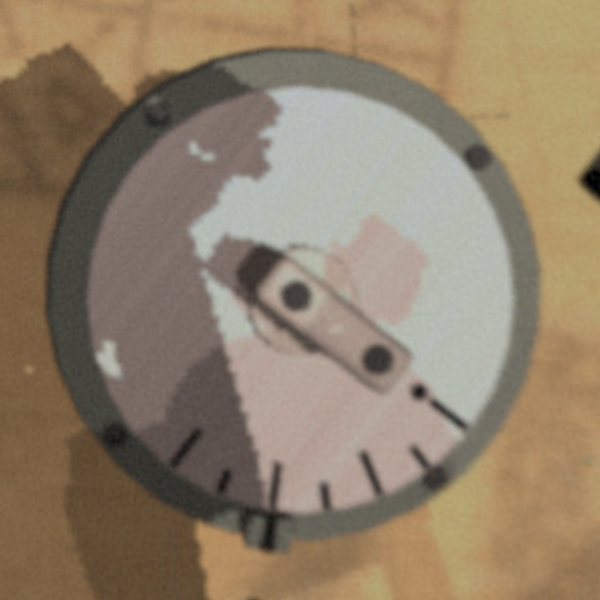

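The picture shows the dot and zero line at (420,390)–(465,427). The fifth line, 60 (long), is at (275,485), in line with the index at (268,535). Measured reading is 172.3° line against 172.5° index, within 0.3°. The robot is clear, so I'm handing in.

```bash
python3 -c "
from h import *
print(job_done())"
```

```text
the job is handed in; nothing more can be done
None
```

The larger table is set to 60° (the 60 line measured within about 0.3° of the index) and released, the smaller table was not touched, and the job was handed in after roughly 10 s on the robot's clock.

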